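# Load the test blade and hold the sprung wiper slide at its mark

### The arm

A 6-joint arm with a two-finger parallel gripper is mounted at the origin on a cart in front of the work surface, level with it; the furniture and walls round the work are solid. World frame = base frame: x ahead of the robot, y to its left, z up, the work surface at z = 0. Lengths are in m, angles in rad, forces in N, time in s.
With the tool pointing down it reaches from about 0.4 to 0.925 m from the base axis. Payload 3.4 kg.
Tool frame: the origin (TCP) lies midway between the tips of the shut fingers; the grasp point (between the pads) lies 19 mm behind it; z points along the fingers, y is the line along which they close (so a half turn about z gives the same grasp; the last joint's range is limited). The gripper opens to 85 mm and grips with 20 to 120 N. Pads are 22 mm wide; open, the fingers measure 114 mm over their backs; the gripper's body (76 mm by 85 mm) begins 54 mm behind the grasp point. The pads swing forward as they close: fully open they stand 13 mm farther back than shut.
Start: joints at [-1.258, 0.307, 1.506, -0, 1.328, -0.073], TCP at [0.217, -0.533, 0.231] pointing down, gripper open.
Joint ranges: [-3.12, 3.12], [-1.05, 2.28], [0.14, 2.33], [-1.42, 4.57], [0.1, 2.73], [-2.68, 2.68]. Speed limits (rad/s): [2.57, 2.57, 3.14, 3.14, 3.14, 3.14].

### API

Orientations are given as [roll, pitch, yaw] about the fixed x, y, z axes, in that order (R = Rz(yaw) Ry(pitch) Rx(roll)).
In Python, from rig import manip gives the robot as it stands. The module is installed in compiled form; this text tells all that it offers.
- The arm moves only by the tool carry_out, never from a script. Its argument "increments" is a list of rows, each a list of 2 entries, a list of its own where there are three numbers: the shift along the tool's x, y, z in mm, then the turn, a rotation vector about the tool's x, y, z in rad. In form: [[[tx, ty, tz], [ax, ay, az]], ...]. A call has 1 to 20 rows; each row is the pose to reach, as a shift and turn from the pose commanded when the call began, along the tool's axes at that moment; what a row does not reach only later rows make up. A row lasts 1/8 s, in which the tool goes at most 62.5 mm and 10.7 degrees, less where a joint would pass 70% of its speed; a pose out of reach is approached as far as the arm can. A call with a gripper value outside its range is refused whole. "claw" is the opening, from -1 (shut) to 1 (fully open), set as the call begins (left out, the last holds). The fingers move at their own pace and stop on an object; "newtons" is the grip in N (left out, the last holds). Time passes only in rows, so rows that repeat a pose let the fingers close. It gives the time, the measured TCP pose, the force, the opening and the grip force at its end, in the units of the state.
- manip.state(): the state, without advancing time (a new reading comes with each control period).
- manip.read_camera(name): name is "side" or "top" or "wrist"; returns the picture (384x512x3 uint8, blue, green, red); there is no depth.
- manip.get_calibration(name): a dict with "mtx" (3x3 intrinsics, pixels), "dist_coeffs" ([k1, k2, p1, p2, k3] as OpenCV has them; the pictures are not rectified), "R" (3x3) and "t" (3): a world point X has camera coordinates R X + t. Camera axes: x right, y down, z forward; pixel columns grow to the right and rows downward; lengths in m; the calibration is good to about 2 mm. A picture is of the moment at which its call begins: read the wrist's pose just before it. get_calibration takes no time and is no camera call; for the wrist camera it gives the pose at the moment of the call.
- manip.job_done(): hands the job in; it is judged then, once.
Trained networks look in the newest picture that a camera, given by its name, has taken for a name from the list of things; names that differ only in an ending like _2 or _b are one class to them, and where a whole thing is asked for, a point or a joint stands for the part that bears it (a point fixed in the world has none). Each returns a list of dicts, best first, with "confidence" (0 to 1); they miss things now and then, are a little off and sometimes report something else, mostly with a low value. They report only what shows in the picture. A call takes as long as a camera call. They do not tell look-alikes from the thing itself.
- manip.find_in(query, camera): "centre" ([x, y, z] in m, in world coordinates, good to about 4 mm: the middle of the surface that is visible of it).
The state is a dict: "t": time; "qpos": joint angles; "qvel": joint speeds; "joint_torque": joint torques, N m; "tool_pos": TCP position; "ee_rot": TCP orientation; "force": force on the tool from outside, world axes, zero at the start; "moment": the same for the moment, N m; "width": finger opening in m; "grip_force": force on a finger pad.
Only numpy, scipy, OpenCV 4.12 (cv2) and the standard library are available. Lean on these libraries where they do the work, as an engineer would, in place of code of your own. Each camera call takes 0.05 s, during which the arm holds its last target. There are 200 camera calls.

### The job

Take the wide blade out of the rack by its handle, slide it edgewise all the way down into the slot of the contact test jig and let go of it. Then pull the jig's spring-loaded slide out by its upright post until its pointer stands right opposite the small flag on the scale bar, and finish while still holding it there, because it springs back if let go. Leave the flag, the narrow blade and everything else where they are.

Things in the scene. Friction and masses are not known exactly. Their poses are not given: they have to be found in the camera images.
- jig: Contact test jig, fixed to the desk: grey base plate 200 x 150 x 10 mm with, on its +y side, an aluminium block with a slot and, on its -y side, a sprung slide, its black spring housing (48 mm long, 44 wide, top 50 mm above the desk, at the +x end) and a scale bar along the -y edge. Origin: centre of the underside, on the desk. x runs along the slide, from the front (where the slide is pulled to) to the spring housing; y to the side of the slot; z up.
- slot_mouth (a point): Centre of the slot's mouth, on top of the aluminium block (80 x 32 mm, top 40 mm above the desk). The slot is 54 mm long along the jig's x, 6.5 mm wide along its y, 26 mm deep, with 2 mm chamfered edges. Axes as the jig's.
- rack: Plain grey rack block, fixed, 76 x 124 x 28 mm, origin at the centre of its underside. Two slots side by side, at y = +40 and -40 mm, each 54 mm long along its x, 6.5 mm wide, 22 mm deep. Each holds one blade, which in which varies.
- wide_blade_grip (a point): Centre of the black handle of the wide blade (loose, about 80 g), standing upright in the rack. Steel blade 50 mm wide (along x), 4 mm thick (along y), bottom edge 73 mm below this point; the lowest 6 mm are 44 mm wide. Handle 44 mm wide (x), 14 mm thick (y), 38 mm tall (z), symmetric, so either way round fits. z up. Fully home in the jig's slot this point is 47 mm above the slot's mouth.
- narrow_blade_grip (a point): Centre of the black handle of the narrow blade, the other one in the rack, not to be moved: blade 30 mm wide, 4 mm thick; handle 26 x 14 x 38 mm; bottom edge 73 mm below this point.
- post_grip (a point): Point on the axis of the slide's upright square black post, 85 mm above the desk, moving with the slide. Post 16 x 16 mm, reaching from 35 to 102 mm above the desk; nothing else near it stands higher than 50 mm except a blade in the slot (up to 106 mm, 73 mm to the +y side).
- carriage (a joint): How far the sprung slide is pulled out towards the jig's front (its -x), in m: 0 = rest, 0.075 = end of travel. A spring pulls it back to 0: 2.4 N at rest, 80 N/m more as it is pulled (about 7 N at the farthest flag); little friction, it never stays out by itself. A thin brass wiper wire on the slide, 47 mm above the desk, reaches from the post towards the slotted block and runs past the face of a seated blade 3 mm clear of it.
- pointer_tip (a point): Middle of the slide's thin steel pointer near its outer end, 33 mm above the desk and 40 mm to the -y side of the post axis, at the same x as the post. It moves with the slide; the pointer is 3 mm wide along x.
- flag_mark (a point): The mark: a 3 mm thick upright brass flag on a small brass rider on the scale bar, 33 mm above the desk, 41 mm to the -y side of the post axis, 28 to 55 mm farther to the jig's -x than the pointer at rest. Axes as the jig's. The rider can be shifted by a push of 10 N: do not.
- flux_jar: Small tub with a green lid, 41 mm across, 29 high, behind the rack; a bystander. Origin: centre of the underside.
- marker: Red pen 130 mm long, 12 thick, lying in front of the rack; a bystander. Origin: centre of the underside.
- wick_reel: Small blue reel 34 mm across, 8 high, lying on the jig's base plate behind the slotted block; a bystander. Origin: centre of the underside.
Mind the look-alikes: they are no part of the job. Leave any yellow look-alike of the part that bears wide_blade_grip alone.

How it is judged:
By the outcome, as a careful person would: the job done as asked, in the order asked, and still so for the second after the job is handed in, while the arm keeps its last pose, push and grip.
It also fails if it takes over 51 s, if anything falls off the work surface, if the arm or the gripper's body presses on something with over 40 N, if the wrist force passes 120 N, or if a joint passes its speed limit or range.

## Working session

There is one attempt and no reset: what is moved stays moved. The work goes in short steps, Python scripts to look and compute and a tool call to move; the robot and the scene stay as the last step left them, time stands still between calls to the robot, and variables do not carry over. Pictures are saved under pics/ and viewed, at most 10 in all, crops included, and the job is handed in when it is done.

Besides the shell and the picture viewer there is one more tool, called after "Emit:" by a JSON object that holds its "api" and its "payload", one argument or row to a line. carry_out: Moves the arm, as the interface text tells. Its arguments: {"type":"object","properties":{"increments":{"type":"array"},"claw":{"type":"number"},"newtons":{"type":"number"}},"required":["increments"]}

```bash
mkdir -p pics; python3 - <<'E'
from rig import manip
import cv2,numpy as np
s=manip.state();print(s['t'],s['tool_pos'],s['ee_rot'],s['width'])
a=manip.read_camera('top');b=manip.read_camera('side')
cv2.imwrite('pics/top.png',a);cv2.imwrite('pics/side.png',b)
for c in('top','side'):
  k=manip.get_calibration(c);print(c,np.round(k['mtx'],1).tolist(),np.round(k['dist_coeffs'],3),np.round(k['R'],3).tolist(),np.round(k['t'],3))
  for n in['jig','slot_mouth','rack','wide_blade_grip','narrow_blade_grip','post_grip','pointer_tip','flag_mark']:
    print(n,[(np.round(d['centre'],3).tolist(),round(d['confidence'],2)) for d in manip.find_in(n,c)])
print(manip.state()['t'])
E
```

```text
0.0 [ 0.21666447 -0.53184442  0.23036772] [-3.13952540e+00 -1.45230984e-04  3.86826922e-01] 0.085302263316978
top [[381.2, 0.0, 252.4], [0.0, 381.2, 198.5], [0.0, 0.0, 1.0]] [0.043 0.    0.    0.    0.   ] [[0.023, -1.0, -0.007], [-0.971, -0.021, -0.239], [0.238, 0.013, -0.971]] [-0.232  0.522  0.796]
jig [([0.513, -0.125, 0.037], 0.66), ([0.498, -0.101, 0.007], 0.56)]
slot_mouth [([0.5, -0.102, 0.005], 0.57)]
rack [([0.539, -0.315, 0.026], 0.83)]
wide_blade_grip [([0.406, -0.371, 0.094], 0.75), ([0.485, -0.442, 0.074], 0.62), ([0.538, -0.354, 0.098], 0.56)]
narrow_blade_grip []
post_grip [([0.511, -0.125, 0.035], 0.9)]
pointer_tip [([0.508, -0.121, 0.034], 0.92)]
flag_mark [([0.515, -0.125, 0.035], 0.3)]
side [[437.6, 0.0, 251.0], [0.0, 437.6, 191.0], [0.0, 0.0, 1.0]] [-0.158  0.     0.     0.     0.   ] [[0.944, -0.329, 0.015], [-0.135, -0.43, -0.893], [0.301, 0.841, -0.45]] [-0.557  0.031  1.013]
jig [([0.498, -0.124, 0.025], 0.74)]
slot_mouth [([0.496, -0.128, 0.018], 0.98)]
rack [([0.537, -0.347, 0.027], 0.67)]
wide_blade_grip [([0.542, -0.359, 0.073], 0.93), ([0.477, -0.452, 0.061], 0.88), ([0.402, -0.393, 0.078], 0.76), ([0.505, -0.128, 0.035], 0.23)]
narrow_blade_grip [([0.548, -0.283, 0.072], 0.72)]
post_grip [([0.505, -0.128, 0.032], 0.82)]
pointer_tip [([0.502, -0.128, 0.037], 0.97)]
flag_mark []
0.9
```

```bash
python3 - <<'E'
import cv2
a=cv2.imread('pics/top.png');b=cv2.imread('pics/side.png')
cv2.imwrite('pics/t2.png',cv2.resize(a[60:330,130:490],None,fx=2.2,fy=2.2,interpolation=2))
cv2.imwrite('pics/s2.png',cv2.resize(b,None,fx=1.56,fy=1.56,interpolation=2))
E
```

```text
(no output)
```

View pics/t2.png

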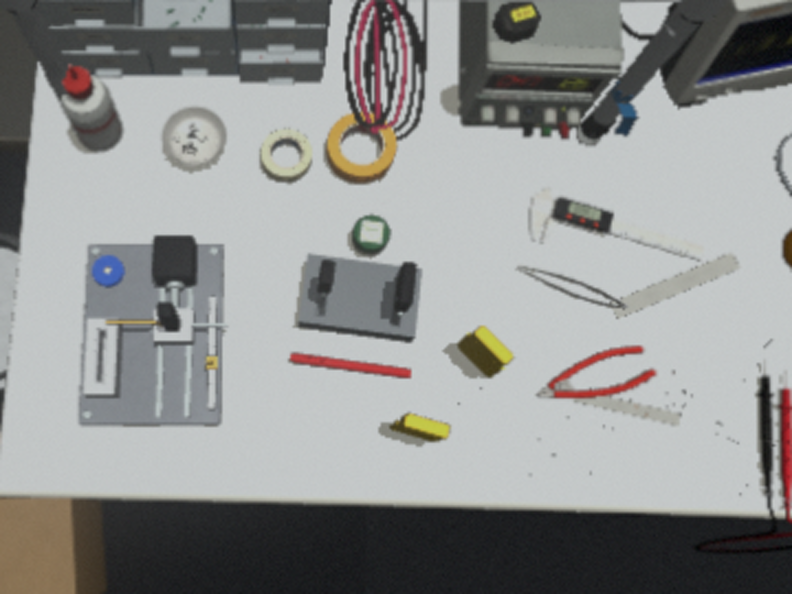

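View pics/s2.png

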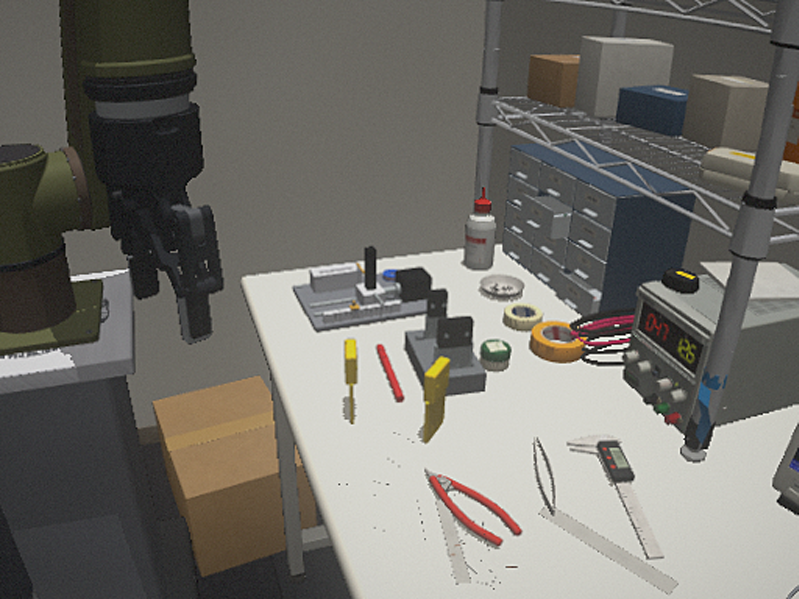

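The top view shows the jig on the left, with base corners at about (90,245), (223,243), (220,423) and (80,424) in the crop. The rack is in the middle, with the wide blade on its right at (405,285) and the narrow one at (325,275). The two yellow look-alikes stand clear at (485,350) and (425,427). The side view agrees: the wide blade is the one nearer that camera.

```bash
cat > h.py <<'E'
from rig import manip
import cv2,numpy as np
def ray(k,uv,z):
    p=cv2.undistortPoints(np.array(uv,float).reshape(-1,1,2),k['mtx'],np.array(k['dist_coeffs'])).reshape(-1,2)
    R,t=np.array(k['R']),np.array(k['t']);o=-R.T@t
    d=np.c_[p,np.ones(len(p))]@R
    return o+d*((z-o[2])/d[:,2])[:,None]
def proj(k,X):
    return cv2.projectPoints(np.array(X,float).reshape(-1,1,3),cv2.Rodrigues(np.array(k['R']))[0],np.array(k['t']),k['mtx'],np.array(k['dist_coeffs']))[0].reshape(-1,2)
E
python3 - <<'E'
from h import *
k=manip.get_calibration('top')
f=lambda l:np.array(l)/2.2+[130,60]
pr=lambda n,l,z:print(n,np.round(ray(k,f(l),z),4)[:,:2].tolist())
pr('base',[(90,245),(223,243),(220,420),(81,422)],.01)
pr('block',[(90,319),(117,320),(113,395),(84,395)],.04)
pr('slot',[(101,330),(98,384)],.04)
pr('rack',[(310,255),(421,263),(416,335),(299,325)],.028)
pr('wide top',[(400,263),(415,264)],.098)
pr('post',[(165,308)],.102)
pr('pointer',[(224,327)],.033);pr('flag',[(211,362)],.033)
E
```

```text
base [[0.6032, -0.0197], [0.6087, -0.1668], [0.4135, -0.1707], [0.4084, -0.0249]]
block [[0.5127, -0.0329], [0.5122, -0.0611], [0.4335, -0.0624], [0.4329, -0.0327]]
slot [[0.5012, -0.0452], [0.4445, -0.0462]]
rack [[0.5913, -0.2626], [0.5847, -0.382], [0.5055, -0.3752], [0.5136, -0.2519]]
wide top [[0.5631, -0.3492], [0.5624, -0.3639]]
post [[0.5114, -0.1194]]
pointer [[0.5086, -0.1729]]
flag [[0.471, -0.1607]]
```

```bash
cat >> h.py <<'E'
from scipy.spatial.transform import Rotation as Ro
def goto(p,yaw):
    s=manip.state();A=Ro.from_euler('xyz',s['ee_rot']);B=Ro.from_euler('xyz',[np.pi,0,yaw])
    print('now',round(s['t'],2),np.round(s['tool_pos'],4),np.round(s['ee_rot'],4),'shift mm',np.round(A.inv().apply(np.array(p)-s['tool_pos'])*1000,1),'rot',np.round((A.inv()*B).as_rotvec(),4))
E
python3 -c "
from h import *
goto([.5456,-.358,.19],-.08)"
```

```text
now 0.9 [ 0.2169 -0.5325  0.2313] [ 3.1416 -0.      0.3868] shift mm [370.2 -37.6  41.3] rot [ 0.     -0.      0.4668]
```

Emit:
{"api": "carry_out", "payload": {
  "increments": [
    [[40, -4, 4], [0, 0, 0.05]],
    [[90, -9, 10], [0, 0, 0.12]],
    [[150, -15, 17], [0, 0, 0.2]],
    [[210, -21, 24], [0, 0, 0.28]],
    [[270, -27, 30], [0, 0, 0.36]],
    [[320, -33, 36], [0, 0, 0.42]],
    [[355, -36, 40], [0, 0, 0.46]],
    [[370, -38, 41], [0, 0, 0.467]],
    [[370, -38, 41], [0, 0, 0.467]],
    [[370, -38, 41], [0, 0, 0.467]]
  ],
  "claw": 0.1
}}

```text
t: 2.15
tool_pos: [0.544, -0.3586, 0.1905]
ee_rot: [3.141, 0.001, -0.081]
force: [0.1, -0.2, -0.0]
width: 0.0472
grip_force: 0.0
```

```bash
python3 - <<'E'
from h import *
s=manip.state();print(s['t'],s['tool_pos'],s['ee_rot'],s['width'],s['qpos'])
k=manip.get_calibration('wrist');a=manip.read_camera('wrist')
import pickle;pickle.dump(k,open('k1.pkl','wb'))
cv2.imwrite('pics/w1.png',a)
cv2.imwrite('pics/w1b.png',cv2.resize(a,None,fx=1.5,fy=1.5))
for n in['rack','wide_blade_grip','narrow_blade_grip']:
    print(n,[(np.round(d['centre'],3).tolist(),round(d['confidence'],2)) for d in manip.find_in(n,'wrist')])
print(k['mtx'],k['R'],k['t'],k['dist_coeffs'])
E
```

```text
2.15 [ 0.54398207 -0.35859051  0.19049651] [ 3.14111588e+00  6.94754009e-04 -8.08659876e-02] 0.04717377211803643 [-6.47184915e-01  4.42715020e-01  1.39355340e+00 -8.03159422e-04
  1.30565480e+00  1.00468783e+00]
rack [([0.565, -0.318, 0.03], 0.66), ([0.516, -0.128, 0.036], 0.59)]
wide_blade_grip [([0.552, -0.357, 0.099], 0.84), ([0.494, -0.435, 0.082], 0.74), ([0.414, -0.374, 0.062], 0.71)]
narrow_blade_grip [([0.557, -0.28, 0.09], 0.92)]
[[338.96345028   0.         251.55659686]
 [  0.         338.96345028 186.65997462]
 [  0.           0.           1.        ]] [[-0.07911072 -0.99686499  0.00129743]
 [-0.95744759  0.07634482  0.27832638]
 [-0.27755288  0.02077638 -0.96048568]] [-0.31420247  0.524323    0.49696422] [-0.07882847  0.          0.          0.          0.        ]
```

View pics/w1b.png

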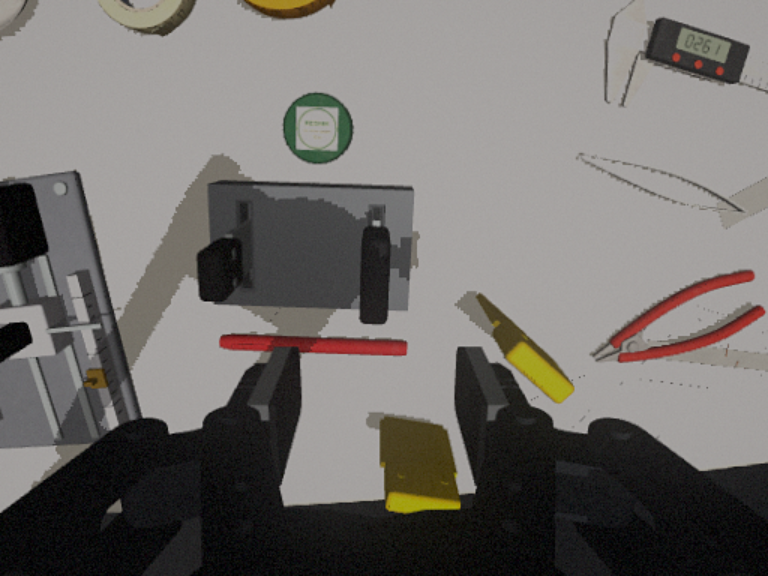

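The wrist view shows the rack's top corners at about (209,188), (413,188), (408,310) and (209,303). The wide handle's lower (-x) top edge runs from (361,323) to (387,323).

```bash
python3 - <<'E'
from h import *
import pickle
k=pickle.load(open('k1.pkl','rb'))
P=ray(k,np.array([(209,188),(413,188),(408,310),(209,303)])/1.5,.028);print(np.round(P,4),P.mean(0))
d=P[0]+P[1]-P[2]-P[3];e=P[0]+P[3]-P[1]-P[2];print('yaw',np.arctan2(d[1],d[0]),np.arctan2(-e[0],e[1]))
print(np.round(ray(k,np.array([(361,323),(387,323),(363,265),(390,265)])/1.5,.098),4))
a=cv2.imread('pics/w1.png')[110:225,125:285]
cv2.imwrite('pics/w1c.png',cv2.resize(np.clip(a*3.,0,255).astype('u1'),None,fx=5,fy=5,interpolation=2))
E
```

```text
[[ 0.5923 -0.2613  0.028 ]
 [ 0.5822 -0.3826  0.028 ]
 [ 0.506  -0.3748  0.028 ]
 [ 0.5206 -0.2491  0.028 ]] [ 0.55029859 -0.31693731  0.028     ]
yaw -0.1341664373518369 -0.09967177088150522
[[ 0.5262 -0.3488  0.098 ]
 [ 0.5252 -0.3615  0.098 ]
 [ 0.5555 -0.3523  0.098 ]
 [ 0.5544 -0.3651  0.098 ]]
```

View pics/w1c.png

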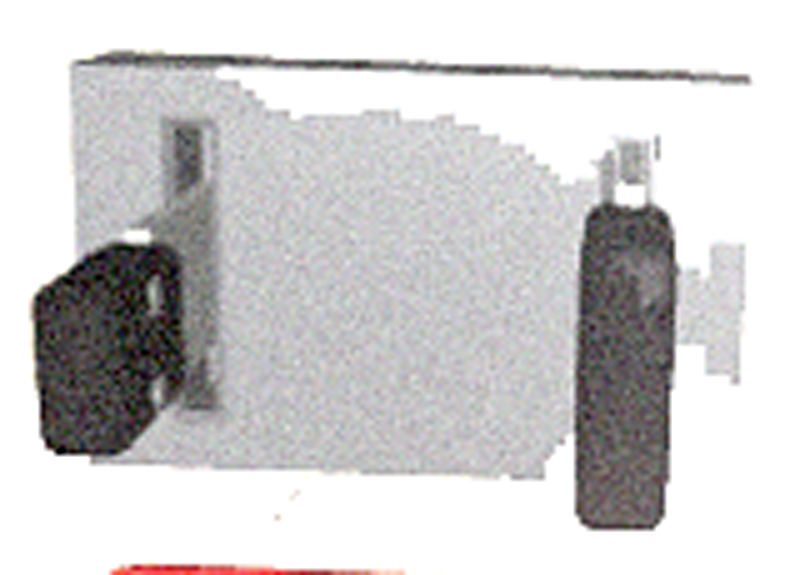

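The boosted crop shows the handle blob spanning (577–672, 205–528). Its top-face front edge is at row 528, and the rack's edges are clear.

```bash
python3 - <<'E'
from h import *
import pickle
k=pickle.load(open('k1.pkl','rb'))
g=lambda l,z:ray(k,np.array(l)/5.+[125,110],z)
P=g([(75,62),(750,80),(93,463),(540,477)],.028);print(np.round(P,4))
for i in(0,2):
  e=P[i]-P[i+1];print('yaw',np.arctan2(-e[0],e[1]))
f=g([(577,528),(665,528),(621,528)],.098);print(np.round(f,4))
y=-.09
c=f[2]+.022*np.array([np.cos(y),np.sin(y),0]);print('grip est',c)
for y in(-.07,-.09,-.11,-.13):
 Rz=Ro.from_euler('z',y)
 h=Rz.apply([[a,b,cc] for cc in(-.019,.019) for a in(-.022,.022) for b in(-.007,.007)])+[c[0],c[1],.079]
 print(y,np.round((proj(k,h)-[125,110])*5).tolist())
E
```

```text
[[ 0.5949 -0.2623  0.028 ]
 [ 0.5817 -0.3822  0.028 ]
 [ 0.5197 -0.2531  0.028 ]
 [ 0.5102 -0.338   0.028 ]]
yaw -0.10962688374804339
yaw -0.11100616778544847
[[ 0.526  -0.3486  0.098 ]
 [ 0.525  -0.3615  0.098 ]
 [ 0.5255 -0.355   0.098 ]]
grip est [ 0.54744579 -0.35700481  0.098     ]
-0.07 [[666.0, 447.0], [583.0, 447.0], [665.0, 188.0], [579.0, 189.0], [671.0, 528.0], [576.0, 528.0], [671.0, 233.0], [571.0, 234.0]]
-0.09 [[664.0, 447.0], [581.0, 447.0], [668.0, 189.0], [581.0, 188.0], [668.0, 528.0], [573.0, 528.0], [674.0, 234.0], [574.0, 233.0]]
-0.11 [[661.0, 448.0], [578.0, 446.0], [671.0, 190.0], [584.0, 187.0], [665.0, 529.0], [571.0, 527.0], [677.0, 235.0], [577.0, 232.0]]
-0.13 [[658.0, 449.0], [576.0, 445.0], [673.0, 191.0], [587.0, 186.0], [662.0, 530.0], [568.0, 526.0], [680.0, 237.0], [580.0, 232.0]]
```

```bash
python3 -c "
from h import *
goto([.5474,-.3574,.061],-.11)"
```

```text
now 2.35 [ 0.5442 -0.3587  0.1907] [ 3.1413e+00 -1.0000e-04 -8.1700e-02] shift mm [  3.1  -1.6 129.7] rot [ 0.0003 -0.0001  0.0283]
```

Emit:
{"api": "carry_out", "payload": {
  "increments": [
    [[3, -1.6, 20], [0, 0, 0.028]],
    [[3, -1.6, 50], [0, 0, 0.028]],
    [[3, -1.6, 80], [0, 0, 0.028]],
    [[3, -1.6, 105], [0, 0, 0.028]],
    [[3, -1.6, 122], [0, 0, 0.028]],
    [[3, -1.6, 130], [0, 0, 0.028]],
    [[3, -1.6, 130], [0, 0, 0.028]],
    [[3, -1.6, 130], [0, 0, 0.028]]
  ]
}}

```text
t: 3.35
tool_pos: [0.549, -0.3569, 0.0613]
ee_rot: [3.141, -0.002, -0.108]
force: [-0.3, -0.1, -0.6]
width: 0.0471
grip_force: 0.0
```

Emit:
{"api": "carry_out", "payload": {
  "increments": [
    [[0, 0, 0], [0, 0, 0]],
    [[0, 0, 0], [0, 0, 0]],
    [[0, 0, 0], [0, 0, 0]],
    [[0, 0, 0], [0, 0, 0]],
    [[0, 0, 0], [0, 0, 0]],
    [[0, 0, 0], [0, 0, 0]]
  ],
  "claw": -1,
  "newtons": 50
}}

```text
t: 4.1
tool_pos: [0.5488, -0.3568, 0.0611]
ee_rot: [3.141, -0.001, -0.108]
force: [0.3, -0.1, 5.0]
width: 0.0131
grip_force: 49.3
```

```bash
python3 - <<'E'
from h import *
s=manip.state();print(s['t'],s['tool_pos'],s['ee_rot'],s['width'],s['grip_force'],s['force'],s['moment'])
a=manip.read_camera('wrist')
cv2.imwrite('pics/w2.png',np.clip(cv2.resize(a,None,fx=1.5,fy=1.5)*2.,0,255))
E
```

```text
4.1 [ 0.5488477 -0.3567671  0.0611436] [ 3.14081917e+00 -1.35833466e-03 -1.08167724e-01] 0.013111353864476809 49.28158342838287 [ 0.26457461 -0.05995602  4.96173908] [0.03355652 0.03751827 0.04876584][ WARN:0@0.237] global loadsave.cpp:1063 imwrite_ Unsupported depth image for selected encoder is fallbacked to CV_8U.
```

View pics/w2.png

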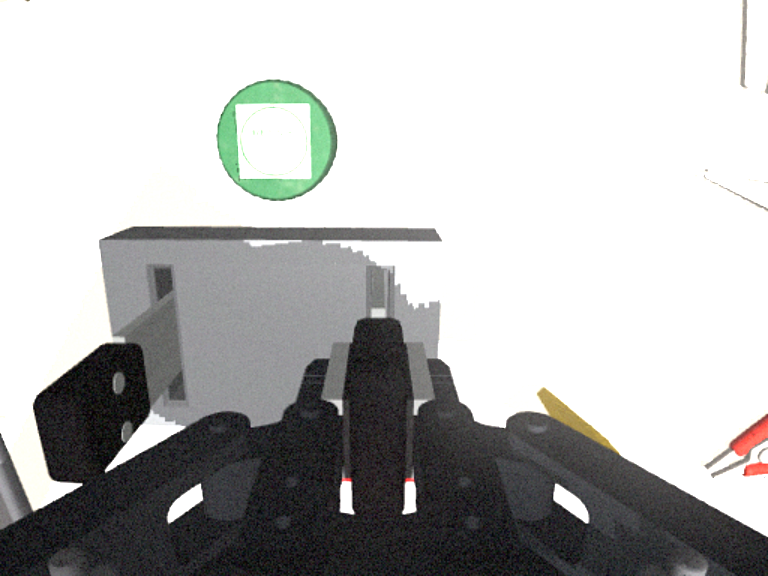

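The handle is gripped between the pads, centred at about column 378, and the narrow blade is clear on the left. Next is a vertical lift.

Emit:
{"api": "carry_out", "payload": {
  "increments": [
    [[0, 0, -8], [0, 0, 0]],
    [[0, 0, -22], [0, 0, 0]],
    [[0, 0, -40], [0, 0, 0]],
    [[0, 0, -65], [0, 0, 0]],
    [[0, 0, -92], [0, 0, 0]],
    [[0, 0, -112], [0, 0, 0]],
    [[0, 0, -122], [0, 0, 0]],
    [[0, 0, -122], [0, 0, 0]]
  ]
}}

```text
t: 5.15
tool_pos: [0.5487, -0.3566, 0.1836]
ee_rot: [3.141, -0.002, -0.108]
force: [0.1, 0.1, -0.9]
width: 0.0137
grip_force: 49.0
```

```bash
python3 -c "
from h import *
goto([.445,-.13,.184],.024)"
```

```text
now 5.15 [ 0.5487 -0.3566  0.1836] [ 3.1407e+00 -1.8000e-03 -1.0820e-01] shift mm [-127.6 -214.1   -0.9] rot [ 0.001  -0.0018 -0.1322]
```

Emit:
{"api": "carry_out", "payload": {
  "increments": [
    [[-12, -18, 0], [0, 0, -0.01]],
    [[-32, -52, 0], [0, 0, -0.035]],
    [[-56, -94, 0], [0, 0, -0.06]],
    [[-82, -136, 0], [0, 0, -0.085]],
    [[-106, -178, 0], [0, 0, -0.11]],
    [[-122, -205, 0], [0, 0, -0.127]],
    [[-128, -214, 0], [0, 0, -0.132]],
    [[-128, -214, 0], [0, 0, -0.132]],
    [[-128, -214, 0], [0, 0, -0.132]]
  ]
}}

```text
t: 6.28
tool_pos: [0.4452, -0.131, 0.1823]
ee_rot: [3.141, -0.001, 0.023]
force: [-0.2, 0.7, -1.2]
width: 0.0136
grip_force: 49.1
```

```bash
python3 - <<'E'
from h import *
import pickle
k=manip.get_calibration('wrist');s=manip.state();print(s['t'],s['tool_pos'],s['ee_rot'],s['width'])
a=manip.read_camera('wrist');pickle.dump(k,open('k3.pkl','wb'));cv2.imwrite('pics/w3.png',a)
a=cv2.resize(np.clip(a*1.6,0,255).astype('u1'),None,fx=1.5,fy=1.5,interpolation=2);cv2.imwrite('pics/w3b.png',a)
for n in['slot_mouth','post_grip','pointer_tip','flag_mark']:
    print(n,[(np.round(d['centre'],3).tolist(),round(d['confidence'],2)) for d in manip.find_in(n,'wrist')])
E
```

```text
6.275 [ 0.44524498 -0.13100948  0.18232509] [ 3.14077230e+00 -8.35068416e-04  2.30824194e-02] 0.013571271312945353
slot_mouth [([0.505, -0.102, 0.011], 0.61)]
post_grip [([0.512, -0.113, 0.035], 0.8)]
pointer_tip [([0.511, -0.121, 0.036], 0.96)]
flag_mark [([0.474, -0.165, 0.032], 0.52)]
```

View pics/w3b.png

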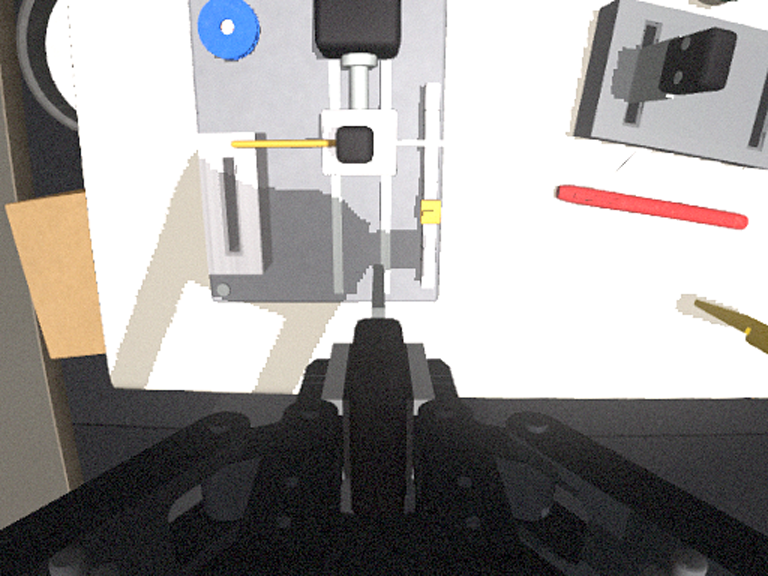

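The wrist view shows the block with the slot running from (230,158) to (235,255), the post top at (355,145), the pointer along row 143, the flag at (430,212) and the blade's lower tip at (379,265). I'll zoom in for accuracy.

```bash
python3 - <<'E'
import cv2,numpy as np
a=cv2.imread('pics/w3.png')
f=lambda x0,y0,w,h,g:cv2.resize(np.clip(a[y0:y0+h,x0:x0+w]*g,0,255).astype('u1'),(w*5,h*5),interpolation=2)
A=f(125,80,60,110,1.6);B=f(210,70,95,110,1.2)
cv2.imwrite('pics/w3c.png',np.hstack([A,B]))
E
```

```text
(no output)
```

View pics/w3c.png

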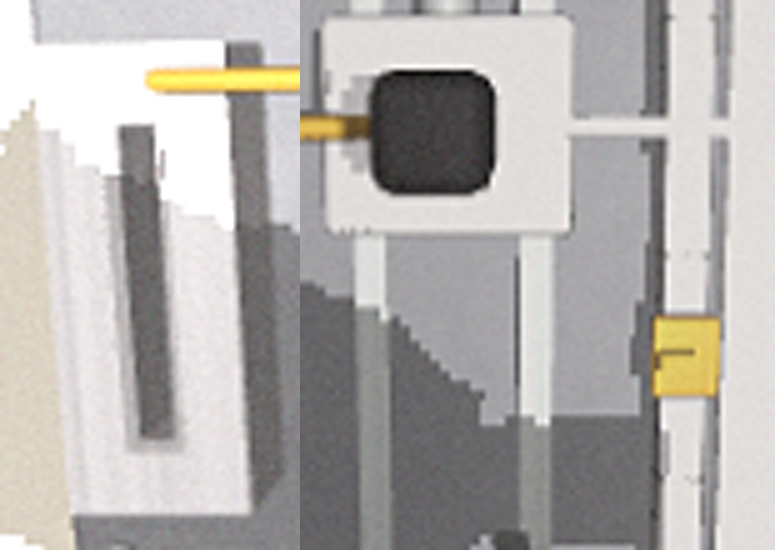

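```bash
python3 - <<'E'
from h import *
import pickle
k=pickle.load(open('k3.pkl','rb'))
L=lambda l,z:ray(k,np.array(l)/5.+[125,80],z)
Rr=lambda l,z:ray(k,(np.array(l)-[300,0])/5.+[210,70],z)
P=L([(32,42),(226,42),(252,514),(73,514)],.04);print(np.round(P,4),P.mean(0))
d=P[0]+P[1]-P[2]-P[3];e=P[0]+P[3]-P[1]-P[2];print('yaw',np.arctan2(d[1],d[0]),np.arctan2(-e[0],e[1]),np.linalg.norm(d)/2,np.linalg.norm(e)/2)
S=L([(137,122),(157,441)],.04);print('slot',S,S.mean(0))
print('post top',Rr([(434,132)],.102)); print('ptr',Rr([(600,127),(725,127)],.033),'flag',Rr([(675,352)],.033),Rr([(655,317),(718,396)],.03))
print('bladetip',ray(k,np.array([(379,265)])/1.5,.1285))
E
```

```text
[[ 0.5157 -0.031   0.04  ]
 [ 0.5161 -0.063   0.04  ]
 [ 0.4365 -0.0647  0.04  ]
 [ 0.4358 -0.033   0.04  ]] [ 0.47601963 -0.04789957  0.04      ]
yaw 0.023511163918358606 0.017338847094375054 0.07977109364044452 0.03183687692961317
slot [[ 0.50307341 -0.04778486  0.04      ]
 [ 0.44921149 -0.04859994  0.04      ]] [ 0.47614245 -0.0481924   0.04      ]
post top [[ 0.51195937 -0.11970819  0.102     ]]
ptr [[ 0.512095   -0.14456072  0.033     ]
 [ 0.51269157 -0.16542137  0.033     ]] flag [[ 0.4747532  -0.15891457  0.033     ]] [[ 0.48030841 -0.15545939  0.03      ]
 [ 0.466795   -0.16716051  0.03      ]]
bladetip [[ 0.46632106 -0.13084299  0.1285    ]]
```

```bash
python3 -c "
from h import *
goto([.477,-.048,.13],.021)"
```

```text
now 6.53 [ 0.4446 -0.1306  0.1822] [3.1415e+00 1.0000e-04 2.2900e-02] shift mm [ 34.3 -81.8  52.2] rot [0.0001 0.0001 0.0019]
```

Emit:
{"api": "carry_out", "payload": {
  "increments": [
    [[6, -14, 0], [0, 0, 0]],
    [[16, -38, 0], [0, 0, 0]],
    [[27, -64, 0], [0, 0, 0]],
    [[33, -78, 8], [0, 0, 0]],
    [[34, -82, 25], [0, 0, 0]],
    [[34, -82, 42], [0, 0, 0]],
    [[34, -82, 52], [0, 0, 0]],
    [[34, -82, 52], [0, 0, 0]],
    [[34, -82, 52], [0, 0, 0]]
  ]
}}

```text
t: 7.65
tool_pos: [0.4766, -0.0472, 0.1306]
ee_rot: [3.141, -0.001, 0.024]
force: [0.2, 0.2, -1.5]
width: 0.0136
grip_force: 49.1
```

```bash
python3 - <<'E'
from h import *
import pickle
goto([.477,-.048,.098],.021)
k=manip.get_calibration('wrist')
a=manip.read_camera('wrist');pickle.dump(k,open('k4.pkl','wb'));cv2.imwrite('pics/w4.png',a)
b=np.clip(a[140:260,190:320]*1.8,0,255).astype('u1')
cv2.imwrite('pics/w4b.png',cv2.resize(b,None,fx=5,fy=5,interpolation=2))
E
```

```text
now 7.65 [ 0.4766 -0.0472  0.1306] [ 3.1414e+00 -6.0000e-04  2.3600e-02] shift mm [ 0.3  0.8 32.6] rot [ 0.0002 -0.0006  0.0026]
```

View pics/w4b.png

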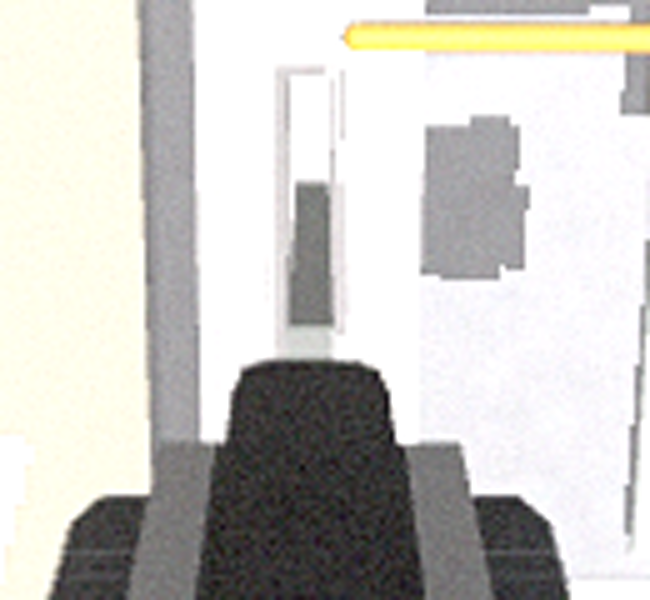

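The close view shows the blade tip at (314,182), the slot interior at columns 288–332 and the slot's +x end at row 72, so it is roughly aligned. I'll put numbers on it.

```bash
python3 - <<'E'
from h import *
import pickle
k=pickle.load(open('k4.pkl','rb'))
L=lambda l,z:ray(k,np.array(l)/5.+[190,140],z)
print('slot end',L([(310,70),(277,70),(343,70),(277,200),(343,200),(310,66)],.04).round(4).tolist())
print('block edges',L([(194,100),(422,100),(199,400),(420,400)],.04).round(4).tolist())
print('tip',L([(314,182),(297,182),(331,182)],.0765).round(4).tolist())
print('blade low',L([(288,325),(332,325)],.11).round(4).tolist())
E
```

```text
slot end [[0.5045, -0.0465, 0.04], [0.5044, -0.0419, 0.04], [0.5046, -0.0511, 0.04], [0.4857, -0.0423, 0.04], [0.4859, -0.0517, 0.04], [0.505, -0.0465, 0.04]]
block edges [[0.4998, -0.0304, 0.04], [0.5006, -0.0622, 0.04], [0.455, -0.0315, 0.04], [0.4558, -0.0639, 0.04]]
tip [[0.4978, -0.0471, 0.0765], [0.4977, -0.045, 0.0765], [0.4978, -0.0491, 0.0765]]
blade low [[0.4914, -0.0445, 0.11], [0.4915, -0.0489, 0.11]]
```

Emit:
{"api": "carry_out", "payload": {
  "increments": [
    [[0, -0.3, 12], [0, 0, 0]],
    [[0, -0.3, 24], [0, 0, 0]],
    [[0, -0.3, 30], [0, 0, 0]],
    [[0, -0.3, 35], [0, 0, 0]],
    [[0, -0.3, 39], [0, 0, 0]],
    [[0, -0.3, 43], [0, 0, 0]],
    [[0, -0.3, 46], [0, 0, 0]],
    [[0, -0.3, 46], [0, 0, 0]]
  ]
}}

```text
t: 8.7
tool_pos: [0.477, -0.0469, 0.0843]
ee_rot: [3.141, -0.001, 0.024]
force: [2.1, -0.4, -2.6]
width: 0.0132
grip_force: 48.9
```

Emit:
{"api": "carry_out", "payload": {
  "increments": [
    [[0, 0, 4], [0, 0, 0]],
    [[0, 0, 8], [0, 0, 0]],
    [[0, 0, 11], [0, 0, 0]],
    [[0, 0, 13.5], [0, 0, 0]],
    [[0, 0, 15], [0, 0, 0]],
    [[0, 0, 16], [0, 0, 0]],
    [[0, 0, 16.5], [0, 0, 0]],
    [[0, 0, 16.5], [0, 0, 0]]
  ]
}}

```text
t: 9.7
tool_pos: [0.4771, -0.0469, 0.069]
ee_rot: [3.141, -0.002, 0.024]
force: [2.3, 0.4, 10.9]
width: 0.0136
grip_force: 50.9
```

Emit:
{"api": "carry_out", "payload": {
  "increments": [
    [[0, 0, 0], [0, 0, 0]],
    [[0, 0, 0], [0, 0, 0]],
    [[0, 0, 0], [0, 0, 0]],
    [[0, 0, 0], [0, 0, 0]]
  ],
  "claw": 0.1
}}

```text
t: 10.2
tool_pos: [0.4757, -0.0467, 0.0675]
ee_rot: [-3.141, 0.001, 0.024]
force: [-0.1, 0.3, 0.3]
width: 0.0475
grip_force: 0.0
```

Emit:
{"api": "carry_out", "payload": {
  "increments": [
    [[0, 0, -10], [0, 0, 0]],
    [[0, 0, -30], [0, 0, 0]],
    [[0, 0, -55], [0, 0, 0]],
    [[0, 0, -80], [0, 0, 0]],
    [[0, 0, -95], [0, 0, 0]],
    [[0, 0, -100], [0, 0, 0]],
    [[0, 0, -100], [0, 0, 0]]
  ]
}}

```text
t: 11.08
tool_pos: [0.4762, -0.0468, 0.1681]
ee_rot: [3.141, -0.001, 0.024]
force: [-0.2, -0.3, -0.4]
width: 0.0469
grip_force: 0.0
```

```bash
python3 - <<'E'
from h import *
s=manip.state();print(s['t'],s['tool_pos'],s['width'])
b=manip.read_camera('side');
for n in['wide_blade_grip','post_grip']:
    print(n,[(np.round(d['centre'],3).tolist(),round(d['confidence'],2)) for d in manip.find_in(n,'side')])
k=manip.get_calibration('side')
for z in(.106,.068,.04): print(z,proj(k,[[.476+dx,-.0472,z] for dx in(-.022,.022)]).round(1).tolist())
cv2.imwrite('pics/s4.png',b);c=b[120:230,170:300];cv2.imwrite('pics/s4b.png',cv2.resize(np.clip(c*1.5,0,255).astype('u1'),None,fx=5,fy=5,interpolation=2))
goto([.5115,-.1197,.185],.022)
E
```

```text
11.075 [ 0.47623102 -0.04676604  0.16811977] 0.046866858147745265
wide_blade_grip [([0.4, -0.394, 0.076], 0.73), ([0.473, -0.053, 0.076], 0.67), ([0.484, -0.45, 0.059], 0.56)]
post_grip [([0.508, -0.13, 0.031], 0.61), ([0.548, -0.329, 0.028], 0.6)]
0.106 [[205.3, 148.1], [222.7, 146.2]]
0.068 [[205.8, 162.5], [222.9, 160.4]]
0.04 [[206.1, 172.8], [223.1, 170.7]]
now 11.22 [ 0.4756 -0.0466  0.1671] [-3.1413e+00  1.5000e-03  2.3700e-02] shift mm [ 34.1  73.9 -17.9] rot [-0.0003  0.0015  0.0017]
```

View pics/s4b.png

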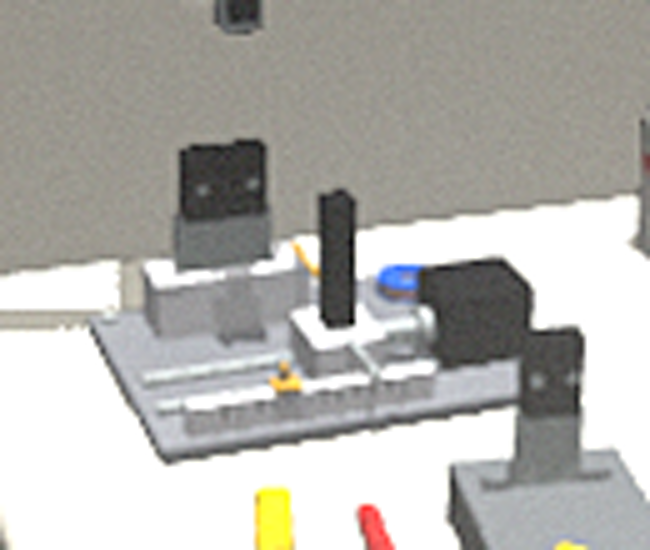

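The blade is seated: in the side crop its handle top is at (180–265, 142), within about 1 px of the predicted home position. Next is the post.

Emit:
{"api": "carry_out", "payload": {
  "increments": [
    [[6, 14, 0], [0, 0, 0]],
    [[18, 38, 0], [0, 0, 0]],
    [[28, 60, 0], [0, 0, 0]],
    [[34, 73, 0], [0, 0, 0]],
    [[34, 73, 15], [0, 0, 0]],
    [[34, 73, 40], [0, 0, 0]],
    [[34, 73, 70], [0, 0, 0]],
    [[34, 73, 92], [0, 0, 0]],
    [[34, 73, 101], [0, 0, 0]],
    [[34, 73, 101], [0, 0, 0]],
    [[34, 73, 101], [0, 0, 0]]
  ]
}}

```text
t: 12.6
tool_pos: [0.5125, -0.1189, 0.0674]
ee_rot: [3.141, -0.001, 0.024]
force: [0.2, 0.3, 0.3]
width: 0.0467
grip_force: 0.0
```

Emit:
{"api": "carry_out", "payload": {
  "increments": [
    [[0, 0, 0], [0, 0, 0]],
    [[0, 0, 0], [0, 0, 0]],
    [[0, 0, 0], [0, 0, 0]],
    [[0, 0, 0], [0, 0, 0]],
    [[0, 0, 0], [0, 0, 0]],
    [[0, 0, 0], [0, 0, 0]]
  ],
  "claw": -1,
  "newtons": 60
}}

```text
t: 13.35
tool_pos: [0.5125, -0.1193, 0.0677]
ee_rot: [3.141, -0.001, 0.024]
force: [-0.9, -0.9, 7.3]
width: 0.0154
grip_force: 58.8
```

Emit:
{"api": "carry_out", "payload": {
  "increments": [
    [[-4, 0, 0], [0, 0, 0]],
    [[-10, 0, 0], [0, 0, 0]],
    [[-17, 0, 0], [0, 0, 0]],
    [[-24, 0, 0], [0, 0, 0]],
    [[-30, 0, 0], [0, 0, 0]],
    [[-34, 0, 0], [0, 0, 0]],
    [[-34, 0, 0], [0, 0, 0]],
    [[-34, 0, 0], [0, 0, 0]],
    [[-34, 0, 0], [0, 0, 0]]
  ]
}}

```text
t: 14.48
tool_pos: [0.4799, -0.1201, 0.0677]
ee_rot: [3.141, -0.004, 0.023]
force: [5.3, 0.6, 4.7]
width: 0.0147
grip_force: 58.8
```

```bash
python3 - <<'E'
from h import *
import pickle
k=manip.get_calibration('wrist');s=manip.state();print(s['t'],s['tool_pos'],s['ee_rot'],s['force'])
w=manip.read_camera('wrist');t=manip.read_camera('top');b=manip.read_camera('side')
pickle.dump(k,open('k5.pkl','wb'))
for n,i in zip('wts',(w,t,b)):cv2.imwrite(f'pics/{n}5.png',i)
kt=manip.get_calibration('top');ks=manip.get_calibration('side')
q=[[.475,-.159,.033],[.478,-.159,.033]]
pw,pt,ps=[proj(c,q) for c in(k,kt,ks)];print(pw,pt,ps)
def cr(i,p,h,g):
  x,y=np.round(p[0]).astype(int);c=i[max(y-h,0):y+h,max(x-h,0):x+h];print(max(x-h,0),max(y-h,0),c.shape);return cv2.resize(np.clip(c*g,0,255).astype('u1'),(390,390),interpolation=2)
cv2.imwrite('pics/c5.png',np.hstack([cr(w,pw,30,1.3),cr(b,ps,20,1.3)]))
E
```

```text
14.475 [ 0.47994886 -0.12011351  0.06767731] [ 3.14072456 -0.0043378   0.02344304] [5.34419488 0.64655907 4.70895888]
[[320.74467383 231.57868519]
 [321.19481547 226.65547788]] [[225.25619002 222.81555246]
 [225.30915213 221.52750995]] [[226.84314567 193.61526149]
 [228.09215134 193.43673475]]
291 202 (60, 60, 3)
207 174 (40, 40, 3)
```

View pics/c5.png

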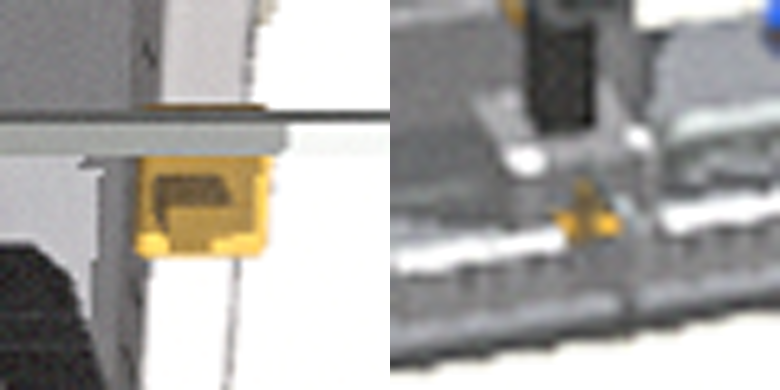

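The left crop shows the pointer's top face at rows 122–153. The flag's +x face is at rows 175–207 and its top face at about rows 207–236, so the pointer is still short of it.

```bash
python3 - <<'E'
from h import *
import pickle
k=pickle.load(open('k5.pkl','rb'))
L=lambda l,z:ray(k,np.array(l)/6.5+[291,202],z)[:,0].round(4)
for z in(.018,.02,.022,.024,.026,.028,.03,.032,.0345,.036,.04):
  print(z,'rider',L([(200,105),(200,257)],z),'face base/top/back',L([(190,175),(200,207),(200,236)],z),'ptr',L([(200,122),(200,153),(200,110)],z), 'y flag',ray(k,np.array([(168,215),(232,215),(285,137)])/6.5+[291,202],z)[:,1].round(4))
w=cv2.imread('pics/w5.png');print(w[215:245,320].tolist())
E
```

```text
0.018 rider [0.4774 0.4619] face base/top/back [0.4703 0.4671 0.4641] ptr [0.4757 0.4726 0.4769] y flag [-0.1603 -0.1664 -0.1707]
0.02 rider [0.4781 0.4628] face base/top/back [0.4712 0.468  0.465 ] ptr [0.4765 0.4734 0.4777] y flag [-0.1599 -0.1659 -0.1701]
0.022 rider [0.4789 0.4638] face base/top/back [0.472  0.4688 0.4659] ptr [0.4772 0.4742 0.4784] y flag [-0.1594 -0.1654 -0.1696]
0.024 rider [0.4797 0.4647] face base/top/back [0.4728 0.4697 0.4668] ptr [0.478  0.475  0.4792] y flag [-0.159  -0.1649 -0.169 ]
0.026 rider [0.4804 0.4656] face base/top/back [0.4737 0.4706 0.4677] ptr [0.4788 0.4758 0.48  ] y flag [-0.1585 -0.1644 -0.1685]
0.028 rider [0.4812 0.4665] face base/top/back [0.4745 0.4714 0.4686] ptr [0.4796 0.4766 0.4807] y flag [-0.1581 -0.1639 -0.1679]
0.03 rider [0.482  0.4675] face base/top/back [0.4754 0.4723 0.4695] ptr [0.4804 0.4775 0.4815] y flag [-0.1576 -0.1633 -0.1674]
0.032 rider [0.4827 0.4684] face base/top/back [0.4762 0.4732 0.4704] ptr [0.4812 0.4783 0.4823] y flag [-0.1572 -0.1628 -0.1668]
0.0345 rider [0.4837 0.4696] face base/top/back [0.4772 0.4743 0.4715] ptr [0.4821 0.4793 0.4832] y flag [-0.1566 -0.1622 -0.1661]
0.036 rider [0.4843 0.4703] face base/top/back [0.4779 0.4749 0.4722] ptr [0.4827 0.4799 0.4838] y flag [-0.1563 -0.1618 -0.1657]
0.04 rider [0.4858 0.4721] face base/top/back [0.4795 0.4767 0.474 ] ptr [0.4843 0.4815 0.4853] y flag [-0.1554 -0.1608 -0.1646]
[[156, 155, 158], [157, 157, 159], [159, 158, 161], [47, 64, 83], [72, 71, 73], [73, 71, 72], [127, 129, 125], [129, 129, 131], [126, 128, 126], [127, 129, 126], [133, 132, 128], [56, 115, 144], [60, 116, 145], [56, 104, 129], [44, 65, 78], [54, 73, 88], [42, 66, 80], [51, 73, 84], [51, 79, 97], [62, 115, 142], [61, 115, 141], [63, 113, 140], [57, 112, 139], [59, 111, 138], [56, 107, 133], [58, 111, 138], [126, 167, 186], [204, 203, 204], [201, 201, 203], [197, 198, 202]]
```

I've used all ten picture views, so the rest is numeric. I'll settle the flag's height, which decides the parallax, by comparing the side camera against known points.

```bash
python3 - <<'E'
from h import *
import pickle
k3=pickle.load(open('k3.pkl','rb'));ks=manip.get_calibration('side')
cor=ray(k3,np.array([(438,300)])/1.5,.01)[0];print('corner',cor)
print('pred corner',proj(ks,cor),'obs',[203.6,212])
print('pred post top',proj(ks,[.512,-.1197,.102]),'obs',[237.6,158.2])
print('pred handle top corners',proj(ks,[[.454,-.0475,.106],[.498,-.0465,.106]]).tolist(),'obs',[206,149.2],[223,148])
for z,x in((.036,.4737),(.037,.4737),(.031,.4713)):print('flag apex',z,proj(ks,[x,-.160,z]))
for z,x in((.0293,.4737),(.0236,.4713)):print('rider top',z,proj(ks,[x,-.160,z]))
b=cv2.imread('pics/s4.png').astype(int)
Y=(b[...,2]+b[...,1])//2-b[...,0]
print(Y[188:202,218:238])
t=cv2.imread('pics/top.png').astype(int)
Y=(t[...,2]+t[...,1])//2-t[...,0]
print(Y[215:233,219:233]);print(t[200:215,228:234].mean(2).astype(int))
E
```

```text
corner [ 0.41341495 -0.17114193  0.01      ]
pred corner [[202.38088392 208.71042585]] obs [203.6, 212]
pred post top [[237.03692617 157.8128984 ]] obs [237.6, 158.2]
pred handle top corners [[205.37812782618204, 148.19186656235686], [222.65333060061238, 146.1196377435046]] obs [206, 149.2] [223, 148]
flag apex 0.036 [[226.41059981 192.72003624]]
flag apex 0.037 [[226.40622943 192.33207692]]
flag apex 0.031 [[225.43124456 194.7983808 ]]
rider top 0.0293 [[226.43993632 195.31037592]]
rider top 0.0236 [[225.46709325 197.64702125]]
[[ -5  -1  -7  -4  -4  -3  -6  -5  -5  -5  -3  -1  -1  -1  -1   1  -3  -3
   -3  -2]
 [ -6  -5  -5  -8  -5  -7  -7  -5  -4  -4  -2  -1   0  -2  -1  -2  -2  -6
   -2  -4]
 [ -5  -7  -5  -5  -6  -5  -3  -6  -5  -3  -3  -1   0  -1   1  -2  -1  -1
    1  -1]
 [ -4  -8  -4  -4  -5  -1  -4  -6  -7  -5  -4  -1  -1  -1  -1  -1  -1   1
   -2  -2]
 [ -3  -5   0  -2  -1  -3  -4  -2  35  25  -7  -3  -2   1   1  -2  -3  -1
   -3   0]
 [ -1   1  -3  -2  -2  -3  -5   5  67  46  -7 -10  -6   0  -2   0   0   0
   -2  -1]
 [ -1  -3  -5  -2  -6  -9 -13  -8  17  28  20  -1 -10  
[... 1142 characters left out ...]
1 82 82 62  2 -3 -2 -2]
 [-7 -8 -8 -5 20 59 55 54 55 42 -1 -4 -2 -2]
 [-8 -8 -7 -7 -2  4  1  2  2  2 -7 -4 -2 -3]
 [-7 -7 -8 -8 -6 -3 -4 -3 -3 -5 -7 -3 -2 -2]
 [-7 -7 -7 -7 -7 -3 -1 -3 -3 -5 -7 -2 -3 -1]
 [-7 -7 -7 -9 -7 -3 -2 -2 -4 -5 -5 -3 -3 -4]
 [-8 -8 -8 -8 -7 -3 -2 -4 -2 -5 -7 -2 -3 -2]]
[[128 139 138 163 193 196]
 [129 140 138 162 193 195]
 [132 139 138 162 192 195]
 [126 139 136 161 192 197]
 [123 138 136 161 193 195]
 [121 137 135 161 193 198]
 [132 146 142 165 193 195]
 [176 179 180 185 187 192]
 [126 134 137 160 168 175]
 [112 107 122 155 183 194]
 [123 133 123 127 158 191]
 [124 139 131 156 189 195]
 [127 139 132 166 191 197]
 [125 139 137 189 196 197]
 [124 137 137 189 197 197]]
```

```bash
python3 - <<'E'
from h import *
kt=manip.get_calibration('top')
for u in(226,231):
  p=ray(kt,[(u,206.95)],.0345)[0]
  for z in(.026,.0295):print(u,p[0],z,ray(kt,[(u,224.3)],z)[0,0]-p[0])
t=cv2.imread('pics/t5.png').astype(int);print(t[205:230,222:236].mean(2).astype(int))
E
```

```text
226 0.5119808870240058 0.026 -0.0391800677366243
226 0.5119808870240058 0.0295 -0.03978619104216846
231 0.5122294761964711 0.026 -0.03917924197148526
231 0.5122294761964711 0.0295 -0.03978636869747476
[[117 105 104  71  61  62  68  75  74  73 119 215 225 224]
 [104 102 101  90  86  83  87  96  90  78 124 219 225 225]
 [100 101 100 100  99 101 108 131 120 104 134 219 224 225]
 [100 100 100 102 100 103 109 134 123 106 135 219 225 224]
 [ 97  98 100 100 101 102 111 135 124 103 133 218 225 225]
 [ 69  76  86  86  88  97 106 131 117 100 131 219 224 225]
 [ 57  65  68  61  61  65  74  92  87  83 124 219 225 224]
 [ 66 100 100  62  55  59  66  76  72  72 122 219 224 225]
 [ 70 104 104  63  56  59  66  73  70  72 122 217 225 224]
 [ 68 103 100  63  56  59  64  73  69  71 123 219 225 224]
 [ 66  88  81  56  54  52  53  64  71  92 140 219 225 225]
 [ 50  56  54  51  50  56  62  83 116 181 217 225 224 225]
 [ 50  48  52  64  83  94 103 148 154 216 224 224 225 225]
 [ 55  61  76 121 159 163 130 157 158 220 224 225 225 225]
 [ 80  98 110 165 169 166 123 157 159 219 225 225 224 224]
 [111 113 118 162 161 158 133 175 177 221 222 222 224 224]
 [129 128 130 137 137 139 157 203 208 218 217 205 222 225]
 [ 98 101 112 109 110 122 148 126 134 183 192 202 223 224]
 [101 102 116 111 114 130 167 122 115 158 183 220 224 224]
 [102 103 103 100 100 130 176 160 135 175 218 225 226 225]
 [102  96  96  95 102 131 176 164 151 218 224 224 224 224]
 [103 103 118 117 119 135 174 163 152 220 224 226 225 225]
 [113 117 144 158 159 159 150 157 152 220 224 224 226 226]
 [148 121 146 216 220 206 147 155 152 221 225 224 224 224]
 [162 153 150 219 223 212 148 154 149 220 224 226 225 225]]
```

Emit:
{"api": "carry_out", "payload": {
  "increments": [
    [[-2, 0, 0], [0, 0, 0]],
    [[-4, 0, 0], [0, 0, 0]],
    [[-4, 0, 0], [0, 0, 0]],
    [[-4, 0, 0], [0, 0, 0]]
  ]
}}

```text
t: 15.12
tool_pos: [0.4761, -0.1202, 0.0677]
ee_rot: [3.141, -0.005, 0.023]
force: [5.3, 1.2, 5.4]
width: 0.0155
grip_force: 58.7
```

```bash
python3 - <<'E'
from h import *
import pickle
k=manip.get_calibration('wrist');s=manip.state();print(s['t'],s['tool_pos'],s['ee_rot'],s['force'])
w=manip.read_camera('wrist');pickle.dump(k,open('k6.pkl','wb'));cv2.imwrite('pics/w6.png',w)
for c in(317,320,323,326,330):print(c,[(i,*w[i,c].tolist()) for i in range(209,236)] if c in(320,) else w[209:236,c,2].tolist())
E
```

```text
15.125 [ 0.47606333 -0.12019813  0.06767617] [ 3.14069908 -0.00452549  0.02342153] [5.34534514 1.19070746 5.36194094]
317 [157, 160, 143, 89, 115, 132, 145, 149, 144, 149, 73, 71, 129, 122, 125, 126, 126, 77, 115, 130, 131, 140, 135, 139, 136, 139, 126]
320 [(209, 153, 152, 156), (210, 158, 157, 159), (211, 131, 136, 140), (212, 60, 74, 84), (213, 55, 94, 115), (214, 61, 109, 134), (215, 65, 117, 144), (216, 64, 115, 141), (217, 62, 115, 143), (218, 63, 118, 147), (219, 74, 74, 73), (220, 73, 70, 74), (221, 128, 128, 128), (222, 131, 133, 131), (223, 126, 129, 127), (224, 124, 126, 126), (225, 131, 130, 129), (226, 44, 64, 78), (227, 59, 100, 129), (228, 59, 110, 137), (229, 63, 113, 138), (230, 59, 111, 138), (231, 58, 110, 137), (232, 60, 114, 140), (233, 65, 111, 138), (234, 59, 110, 138), (235, 85, 112, 125)]
323 [155, 156, 141, 82, 115, 134, 142, 141, 140, 146, 76, 75, 129, 127, 129, 127, 128, 79, 129, 142, 140, 139, 137, 137, 136, 134, 132]
326 [156, 160, 143, 81, 112, 136, 141, 145, 141, 146, 73, 74, 132, 128, 123, 125, 126, 90, 125, 138, 136, 134, 138, 140, 138, 139, 129]
330 [170, 172, 162, 84, 113, 133, 141, 141, 139, 143, 73, 71, 132, 128, 125, 128, 129, 137, 169, 170, 169, 173, 170, 170, 173, 171, 168]
```

Emit:
{"api": "carry_out", "payload": {
  "increments": [
    [[-1.5, 0, 0], [0, 0, 0]],
    [[-3, 0, 0], [0, 0, 0]],
    [[-3, 0, 0], [0, 0, 0]],
    [[-3, 0, 0], [0, 0, 0]]
  ]
}}

```text
t: 15.68
tool_pos: [0.4732, -0.1202, 0.0677]
ee_rot: [3.141, -0.005, 0.023]
force: [4.9, 1.0, 5.0]
width: 0.0155
grip_force: 58.7
```

```bash
python3 - <<'E'
from h import *
import pickle
k=manip.get_calibration('wrist');s=manip.state();print(s['t'],s['tool_pos'],s['ee_rot'],s['force'])
w=manip.read_camera('wrist');pickle.dump(k,open('k7.pkl','wb'));cv2.imwrite('pics/w7.png',w)
for c in range(309,337,2):print(c,w[203:234,c,2].tolist())
print(w[203:234,320].tolist())
i=w.astype(int);print(((i[...,2]+i[...,1])//2-i[...,0])[203:234,310:337:2])
b=manip.read_camera('side').astype(int);cv2.imwrite('pics/s7.png',b)
print(((b[...,2]+b[...,1])//2-b[...,0])[188:202,220:234]);print(b[186:202,220:240].mean(2).astype(int))
E
```

```text
15.675 [ 0.47318045 -0.12024984  0.06766892] [ 3.14072787 -0.00471138  0.02338531] [4.93919129 0.96922881 5.00990718]
309 [94, 104, 99, 101, 100, 99, 97, 101, 100, 100, 95, 98, 97, 96, 98, 96, 70, 70, 126, 125, 125, 125, 125, 94, 98, 98, 96, 98, 94, 94, 100]
311 [88, 93, 90, 87, 83, 86, 85, 83, 81, 81, 83, 79, 81, 82, 82, 80, 72, 72, 127, 125, 125, 122, 126, 77, 74, 79, 82, 76, 82, 80, 80]
313 [82, 81, 78, 84, 86, 76, 89, 91, 91, 94, 95, 97, 102, 102, 107, 113, 76, 75, 127, 127, 126, 126, 127, 122, 129, 126, 130, 115, 78, 79, 83]
315 [90, 86, 87, 87, 81, 107, 137, 147, 147, 146, 145, 145, 145, 148, 134, 94, 74, 74, 128, 124, 122, 125, 125, 137, 145, 141, 140, 127, 148, 148, 147]
317 [154, 153, 153, 158, 87, 99, 131, 148, 146, 144, 145, 145, 143, 144, 134, 82, 72, 79, 76, 97, 113, 112, 127, 128, 138, 133, 138, 127, 153, 154, 153]
319 [157, 155, 158, 161, 87, 100, 129, 146, 142, 144, 143, 139, 141, 143, 129, 80, 79, 74, 83, 109, 140, 139, 142, 138, 137, 138, 137, 123, 153, 152, 152]
321 [156, 154, 158, 161, 90, 100, 129, 140, 141, 142, 140, 139, 141, 141, 128, 81, 75, 79, 81, 113, 141,
[... 4875 characters left out ...]
  94  91  88  75 101 119 101  87 102 142 161 166 174 186 188
  193 202]
 [ 89  90  91  84  84  90  83  93 150 158 118 118 177 211 196 204 226 216
  196 190]
 [112 108 106 118 101  91  91  71 125 148 127 122 161 179 153 154 174 163
  135 120]
 [189 187 189 177 124  87  84  71  76  83 100 121 117 101  81  84  95  84
   87 102]
 [190 182 179 155 105  92  88  84  89  95 102 104 103 103  93  98 109  89
   95 108]
 [119  95  82 100  94  88  96  90  91  96 100  96  98 111 100  98 110  94
   97 106]
 [104  86  90 113  94  89  96  91  90  97 101 106 103 106 101 100 105 105
  104 106]][ WARN:0@0.519] global loadsave.cpp:1063 imwrite_ Unsupported depth image for selected encoder is fallbacked to CV_8U.
```

The images show the flag and pointer faces coinciding: the flag's +x face meets the pointer's +x edge within about 0.3 mm. The grip force is steady, and the pull of 4.9 N is close to the spring's roughly 5.5 N at this position. I'll hand it in.

```bash
python3 - <<'E'
from h import *
w=manip.read_camera('wrist');print(w[216:229,321,2].tolist());s=manip.state();print(s['t'],s['tool_pos'],s['grip_force'])
print(manip.job_done())
E
```

```text
[142, 145, 81, 74, 77, 79, 112, 138, 138, 138, 139, 137, 137]
15.825 [ 0.47322321 -0.12026201  0.06770234] 58.6506450176239
the job is handed in; nothing more can be done
None
```

The job is handed in at 15.8 s: the wide blade is seated in the jig's slot and released, and the slide is held out with its pointer opposite the flag to within about 0.3 mm by the wrist camera; no verdict was returned.

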